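# Sweep the scrap off the straightening plate

## Robot

A 7-joint arm with a two-finger parallel gripper is mounted at the origin on the work surface. World frame = base frame: x ahead of the robot, y to its left, z up, the work surface at z = 0. Lengths are in m, angles in rad, forces in N, time in s.
With the tool pointing down it reaches from about 0.425 to 0.95 m from the base axis. Payload 16.7 kg.
Tool frame: the origin (TCP) lies at the very end of the fingers, on their centre line; the grasp point (between the pads) lies r.hold_point_z behind it (r.hold_point_z is the distance from the TCP to the grasp point, in m); z points along the fingers, y is the direction in which the jaws open and shut (so a half turn about z gives the same grasp; the last joint's range is limited). The gripper opens to 94 mm and grips with 3 to 60 N. Pads are 16 mm wide; open, the fingers measure 119 mm over their backs; the gripper's body (75 mm by 177 mm) begins 78 mm behind the grasp point.
Start: joints at [-1.335, 0.426, 0.074, 1.606, -0.034, 1.111, -0.067], TCP at [0.253, 0.626, 0.205] pointing down, gripper open.
Joint ranges: [-2.85, 2.85], [-0.5, 2.14], [-1.23, 1.37], [0.21, 2.46], [-1.02, 4.16], [0.16, 2.05], [-2.73, 2.73]. Speed limits (rad/s): [1.89, 1.89, 2.39, 2.39, 3.01, 3.01, 3.01].

## Interface

Orientations are given as a unit quaternion [w, x, y, z].
In Python, from bench import r, capture, camera_info, job, models gives the robot as it stands.
- The arm moves only by the tool jog_arm, never from a script. Its argument "deltas" is a list of rows, each an object of numbers: "dx", "dy", "dz": the shift along the world's x, y, z in m; "spin": the turn about the world's z in rad. In form: [{"dx": .., "dy": .., "dz": .., "spin": ..}, ...]. A call has 1 to 8 rows; each row shifts and turns the commanded pose from where the row before left it; what a row does not reach is not made up. A row lasts 1/12 s, in which the tool goes at most 41.7 mm and 7.16 degrees, less where a joint would pass 70% of its speed; a pose out of reach is approached as far as the arm can. A call with a gripper value outside its range is refused whole. "grip" is the finger opening in m, from 0 to 0.094, set as the call begins (left out, the last holds). The fingers move at their own pace and stop on an object; "force" is the grip in N (left out, the last holds). Time passes only in rows, so rows that do not move let the fingers close. It gives the time, the measured TCP pose, the force and the opening at its end, in the units of the state.
- r.get_state(): the state, without advancing time (a new reading comes with each control period).
- capture(name): name is "scene" or "top" or "wrist"; returns the picture (384x512x3 uint8, red, green, blue); there is no depth.
- camera_info(name): a dict with "fx", "fy", "cx", "cy" (pixels), "k1" (the pictures are not rectified: a ray, as slopes to the right and down, at radius r is drawn at 1 + k1 r^2 times it, then the intrinsics apply), "world_to_cam" (4x4, takes a point from world to camera coordinates). Camera axes: x right, y down, z forward; pixel columns grow to the right and rows downward; lengths in m; the calibration is good to about 2 mm. A picture is of the moment at which its call begins: read the wrist's pose just before it. camera_info takes no time and is no camera call; for the wrist camera it gives the pose at the moment of the call.
- job.close_job(): hands the job in, once; it reports no verdict.
Trained networks look in the newest picture that a camera, given by its name, has taken for a name from the list of things; names that differ only in an ending like _2 or _b are one class to them, and where a whole thing is asked for, a point or a joint stands for the part that bears it (a point fixed in the world has none). Each returns a list of dicts, best first, with "p" (0 to 1); they miss things now and then, are a little off and sometimes report something else, mostly with a low value. They report only what shows in the picture. A call takes as long as a camera call.
- models.spot_in(camera, query): "bbox" ([left, top, right, bottom] in pixels, round what is visible of it).
- models.outline_of(camera, query): "pixels" (384x512 bool, what is visible of it) and "bbox" ([left, top, right, bottom] in pixels, round what is visible of it).
The state is a dict: "t": time; "qpos": joint angles; "joint_velocities": joint speeds; "tau": joint torques, N m; "tcp_pos": TCP position; "orientation": TCP orientation; "contact_force": force on the tool from outside, world axes, zero at the start; "moment": the same for the moment, N m; "finger_gap": finger opening in m.
Only numpy, scipy, OpenCV 4.12 (cv2) and the standard library are available. Lean on these libraries where they do the work, as an engineer would, in place of code of your own. Each camera call takes 0.05 s, during which the arm holds its last target.

## Task

Clear the scrap off the straightening plate: using the fingertips like a broom, sweep the two round slugs and the two bar ends across the plate and over its edge so that all four drop into the red scrap tray. Push them only, without picking up, carrying or flinging any of them. Leave the V-block and the finished bracket standing where they are on the plate, and everything else on the bench and in the blue tray alone.

Things in the scene. Friction and masses are not known exactly. Their poses are not given: they have to be found in the camera images.
- plate: the straightening plate: a dark cast-iron slab fixed to the bench, 250 (its x) by 300 (its y) by 50 mm high, flat top without rim or fence. Origin at the centre of its underside, so the top is at z = +50 mm in its frame, its two tray ends are at y = +150 and -150 mm. A small lug 35 mm high stands off the middle of each long side. It does not move
- scrap_tray: red sheet-steel scrap tray hooked against one of the two ends of the plate (y = +201 or -201 mm in the plate's frame; which end varies), axes parallel to the plate's. Open on top, 260 (x) by 100 (y) by 40 mm high outside, walls and floor 3 mm; its rim lies 10 mm below the plate's top and about 1 mm from the plate's end, so pieces pushed over that end fall into it. Origin at the centre of its underside. It does not move
- parts_tray: blue tray of the same size at the other end of the plate, for finished parts (holds the two green straps); no scrap belongs in it. Origin at the centre of its underside. It does not move
- slug_a: scrap: bright round steel slug with a small dark pilot hole, diameter 28 mm, 12 mm thick, about 58 g, lying flat loose on the plate. Origin at its centre
- slug_b: scrap: a second slug like slug_a. Origin at its centre
- bar_end_a: scrap: sawn-off flat-bar end, bright steel edges and rust-brown faces, 35 (x) by 25 (y) by 12 mm, about 82 g, lying flat loose on the plate at any yaw. Origin at its centre
- bar_end_b: scrap: a second bar end like bar_end_a. Origin at its centre
- v_block: grey steel V-block, 40 (x) by 30 (y) by 35 mm high, standing on the middle band of the plate. Origin at the centre of its underside. Loose; must stay where it is.
- bracket: finished green angle bracket, foot 30 (x) by 45 (y) by 5 mm, with a 45 mm high upright along its -y edge, standing on the middle band of the plate. Origin at the centre of its foot's underside. Loose; must stay where it is.
- hammer: ball-pein hammer lying on the bench, 280 mm long along its x, 30 mm high, well clear of the plate. Origin on the bench under the handle, 115 mm from the head. Loose; must stay where it is.
- file: flat file with wooden handle lying on the bench, 325 mm along its x, 26 mm high, clear of the plate. Origin on the bench. Loose; must stay where it is.
- wire_brush: wire brush lying on the bench bristles down, 270 mm along its x, 42 mm high, clear of the plate. Origin on the bench. Loose; must stay where it is.
- oil_can: yellow oil can with brass spout standing on the bench, diameter 72 mm, 190 mm high, clear of the plate. Origin at the centre of its underside. Loose; must stay where it is.
- strap_a: finished green strap, 30 by 80 by 6 mm, lying in the blue tray. Origin at the centre of its underside. Loose; must stay where it is.
- strap_b: a second finished strap like strap_a. Origin at the centre of its underside. Loose; must stay where it is.

How it is judged:
By the outcome, as a careful person would: the job done as asked, in the order asked, and still so for the second after the job is handed in, with the robot touching nothing.
It also fails if it takes over 67 s, if anything falls off the work surface, if the arm or the gripper's body presses on something with over 40 N, if the wrist force passes 120 N, or if a joint passes its speed limit or range.

## Working session

There is one attempt and no reset: what is moved stays moved. The work goes in short steps, Python scripts to look and compute and a tool call to move; the robot and the scene stay as the last step left them, time stands still between calls to the robot, and variables do not carry over. Pictures are saved under pics/ and viewed, and the job is handed in when it is done.

Besides the shell and the picture viewer there is one more tool, called after "Request:" by a JSON object that holds its "method" and its "body". jog_arm: Moves the arm, as the interface text tells. Its arguments: {"type":"object","properties":{"deltas":{"type":"array","items":{"type":"object","properties":{"dx":{"type":"number"},"dy":{"type":"number"},"dz":{"type":"number"},"spin":{"type":"number"}}}},"grip":{"type":"number"},"force":{"type":"number"}},"required":["deltas"]}

```bash
ls; mkdir -p pics; python3 - <<'E'
from bench import r,capture,camera_info
import cv2
s=r.get_state();print(s['t'],s['tcp_pos'],s['orientation'],s['finger_gap'],r.hold_point_z)
for n in('scene','top'):
    im=capture(n);cv2.imwrite(f'pics/{n}0.png',cv2.resize(im[:,:,::-1],(800,600)))
    c=camera_info(n);print(n,c)
E
```

```text
pics
0.0 [0.25325628 0.62524259 0.20479915] [-7.88859842e-05  1.91242285e-01  9.81542672e-01 -6.04776083e-04] 0.09407896241539235 0.0188
scene {'fx': 384.0490247315074, 'fy': 384.0490247315074, 'cx': 256.35156647510433, 'cy': 190.4852580637152, 'k1': -0.07461748729609596, 'world_to_cam': array([[ 0.87013213,  0.49279215,  0.0050962 , -0.48313572],
       [ 0.29993569, -0.52134013, -0.79890116, -0.10059431],
       [-0.39103537,  0.6966781 , -0.60144075,  1.41681155],
       [ 0.        ,  0.        ,  0.        ,  1.        ]])}
top {'fx': 450.79014707463705, 'fy': 450.79014707463705, 'cx': 257.2297236631824, 'cy': 188.09698982347393, 'k1': -0.08805947390474843, 'world_to_cam': array([[ 0.0202302 , -0.99975612, -0.00885709, -0.01293212],
       [-0.99300268, -0.01906106, -0.11654337,  0.55999817],
       [ 0.11634612,  0.01115281, -0.99314611,  1.78100677],
       [ 0.        ,  0.        ,  0.        ,  1.        ]])}
```

View pics/top0.png

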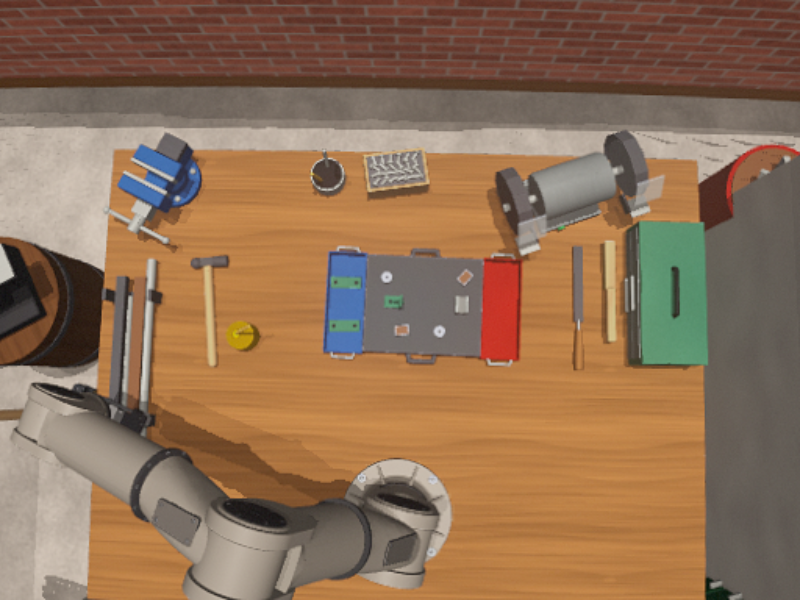

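View pics/scene0.png

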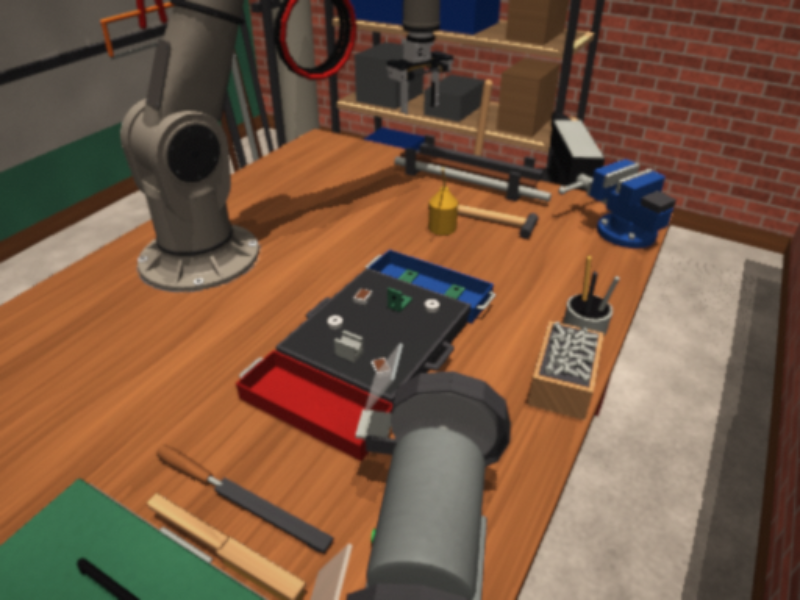

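The top view shows the red tray at the right (-y) end. One lane at higher x holds a slug (387,277) and a bar end (465,277). The other, at lower x, holds a bar end (402,330) and a slug (440,330). The bracket (393,301) and V-block (462,304) stand between them.

```bash
cat > h.py <<'E'
import numpy as np,cv2
from bench import r,capture,camera_info,models
def rays(c,uv):
    uv=np.atleast_2d(uv).astype(float)
    d=np.c_[(uv[:,0]-c['cx'])/c['fx'],(uv[:,1]-c['cy'])/c['fy']]
    u=d.copy()
    for _ in range(20): u=d/(1+c['k1']*(u**2).sum(1,keepdims=True))
    T=c['world_to_cam'];R=T[:3,:3];o=-R.T@T[:3,3]
    return o,np.c_[u,np.ones(len(u))]@R
def onz(c,uv,z):
    o,d=rays(c,uv);return o+d*((z-o[2])/d[:,2])[:,None]
E
python3 - <<'E'
from h import *
import bench
im=capture('top');c=camera_info('top')
cv2.imwrite('pics/top1.png',cv2.resize(im[150:240,200:350,::-1],(800,480),interpolation=cv2.INTER_CUBIC))
for q,z in(('slug_a',.062),('bar_end_a',.062),('v_block',.085),('bracket',.055),('plate',.05),('scrap_tray',.04)):
    for o in models.outline_of('top',q)[:3]:
        m=o['pixels'];
        if not m.any(): continue
        ys,xs=np.nonzero(m);P=onz(c,np.c_[xs,ys],z)
        rect=cv2.minAreaRect((P[:,:2]*1000).astype(np.float32))
        print(q,round(o['p'],2),o['bbox'],P.mean(0).round(4),P.min(0).round(3)[:2],P.max(0).round(3)[:2],np.round(rect[1]),round(rect[2]))
print(onz(c,[[x*.64,y*.64] for x,y in [(365,254),(484,260),(365,353),(482,357)]],.05).round(3))
print('grinder corner',onz(c,[[530*.64,250*.64],[525*.64,215*.64]],.1).round(3))
print(r.get_state()['t'])
E
```

```text
slug_a 0.48 [277.9, 209.1, 285.9, 216.0] [ 0.4627 -0.0983  0.062 ] [ 0.448 -0.113] [ 0.476 -0.086] [28. 28.] 1
bar_end_a 0.6 [255.8, 209.7, 261.3, 217.7] [ 0.4655 -0.0044  0.062 ] [ 0.454 -0.019] [0.478 0.013] [24. 31.] 1
bar_end_a 0.25 [209.5, 204.4, 232.3, 212.7] [0.4731 0.1407 0.062 ] [0.459 0.103] [0.487 0.179] [28. 75.] 1
v_block 0.58 [290.6, 190.1, 302.5, 203.3] [ 0.5274 -0.1518  0.085 ] [ 0.506 -0.17 ] [ 0.55  -0.135] [43. 35.] 1
bracket 0.54 [246.3, 193.7, 259.1, 198.5] [0.5374 0.0203 0.055 ] [ 0.522 -0.002] [0.55  0.042] [28. 44.] 1
plate 0.92 [230.3, 161.5, 308.9, 231.8] [ 0.5298 -0.0559  0.05  ] [ 0.381 -0.209] [0.677 0.096] [303. 297.] 89
scrap_tray 0.6 [308.5, 163.3, 335.1, 232.5] [ 0.5287 -0.2563  0.04  ] [ 0.392 -0.31 ] [ 0.667 -0.202] [105. 276.] 89
[[ 0.66   0.095  0.05 ]
 [ 0.65  -0.211  0.05 ]
 [ 0.406  0.088  0.05 ]
 [ 0.402 -0.208  0.05 ]]
grinder corner [[ 0.669 -0.321  0.1  ]
 [ 0.758 -0.308  0.1  ]]
0.45
```

View pics/top1.png

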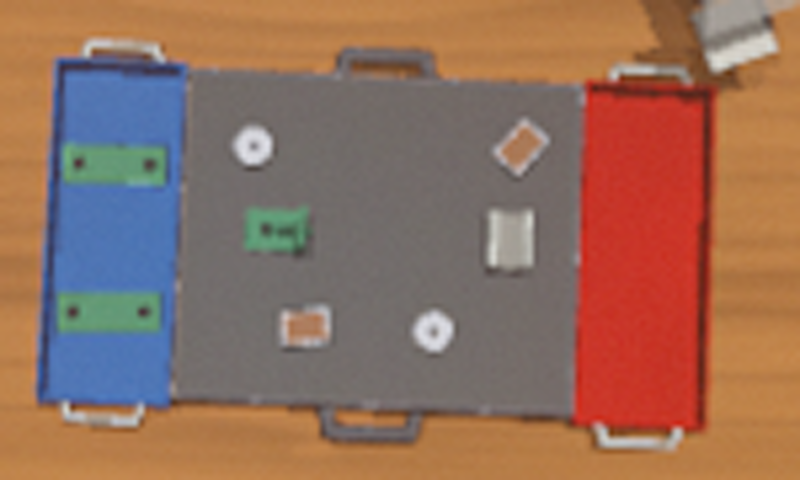

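```bash
python3 - <<'E'
from h import *
c=camera_info('top')
f=lambda pts,z:onz(c,[[200-.5+(x+.5)/5.3333,150-.5+(y+.5)/5.3333] for x,y in pts],z)
K=f([(187,68),(584,85),(172,402),(576,415)],.05)[:,:2];print(K.round(4))
ctr=K.mean(0);e=(K[0]+K[2]-K[1]-K[3]);yw=np.arctan2(-e[0],e[1]);print('ctr',ctr,'yaw',yw)
R=np.array([[np.cos(yw),-np.sin(yw)],[np.sin(yw),np.cos(yw)]])
for n,p,z in[('slugfar',(253,146),.062),('barfar',(521,147),.062),('barnear',(305,327),.061),('slugnear',(433,331),.062),('vb',(510,238),.085),('br',(277,230),.055),('vbcorners',(487,208),.085),('',(534,208),.085),('',(487,270),.085),('',(533,270),.085),('brc',(246,210),.055),('',(246,251),.055),('top',(310,252),.1),('',(310,208),.1),('grinder',(777,45),.1),('',(725,70),.1),('',(715,70),.0)]:
    w=f([p],z)[0,:2];print(n,w.round(4),(R.T@(w-ctr)).round(4))
E
```

```text
[[ 0.6605  0.0907]
 [ 0.6532 -0.2082]
 [ 0.4095  0.0953]
 [ 0.4057 -0.204 ]]
ctr [ 0.53222246 -0.05657174] yaw -0.018472893963076133
slugfar [0.6004 0.0392] [0.0664 0.097 ]
barfar [ 0.6035 -0.1603] [ 0.0732 -0.1024]
barnear [ 0.4664 -0.0023] [-0.0668  0.0531]
slugnear [ 0.4652 -0.0967] [-0.0663 -0.0414]
vb [ 0.5328 -0.1511] [ 0.0023 -0.0945]
br [0.5386 0.0201] [0.005  0.0768]
vbcorners [ 0.5546 -0.134 ] [ 0.0238 -0.077 ]
 [ 0.5552 -0.1684] [ 0.0251 -0.1114]
 [ 0.509  -0.1346] [-0.0218 -0.0784]
 [ 0.5097 -0.1682] [-0.0205 -0.112 ]
brc [0.5532 0.0435] [0.0191 0.1005]
 [0.5225 0.0428] [-0.0116  0.0992]
top [ 0.5183 -0.0052] [-0.0149  0.0511]
 [ 0.5504 -0.0046] [0.0172 0.0523]
grinder [ 0.6773 -0.3446] [ 0.1503 -0.2853]
 [ 0.6579 -0.3063] [ 0.1302 -0.2474]
 [ 0.6755 -0.3149] [ 0.148  -0.2557]
```

Request:
{"method": "jog_arm", "body": {"deltas": [{"dz": 0.04}, {"dz": 0.04}, {"dx": 0.0146, "dy": -0.031, "spin": -0.05}, {"dx": 0.0146, "dy": -0.031, "spin": -0.05}, {"dx": 0.0146, "dy": -0.031, "spin": -0.05}, {"dx": 0.0146, "dy": -0.031, "spin": -0.05}, {"dx": 0.0146, "dy": -0.031, "spin": -0.05}, {"dx": 0.0146, "dy": -0.031, "spin": -0.05}], "grip": 0.014}}

```text
invalid input at $.deltas[0]: expected keys dx, dy, dz, spin
```

Request:
{"method": "jog_arm", "body": {"deltas": [{"dx": 0.0146, "dy": -0.031, "spin": -0.05}, {"dx": 0.0146, "dy": -0.031, "spin": -0.05}, {"dx": 0.0146, "dy": -0.031, "spin": -0.05}, {"dx": 0.0146, "dy": -0.031, "spin": -0.05}, {"dx": 0.0146, "dy": -0.031, "spin": -0.05}, {"dx": 0.0146, "dy": -0.031, "spin": -0.05}, {"dx": 0.0146, "dy": -0.031, "spin": -0.05}, {"dx": 0.0146, "dy": -0.031, "spin": -0.05}]}}

```text
invalid input at $.deltas[0]: expected keys dx, dy, dz, spin
```

Request:
{"method": "jog_arm", "body": {"deltas": [{"dx": 0.0146, "dy": -0.031, "spin": -0.05}, {"dx": 0.0146, "dy": -0.031, "spin": -0.05}, {"dx": 0.0146, "dy": -0.031, "spin": -0.05}, {"dx": 0.0146, "dy": -0.031, "spin": -0.05}, {"dx": 0.0146, "dy": -0.031, "spin": -0.05}, {"dx": 0.0146, "dy": -0.031, "spin": -0.05}, {"dx": 0.0146, "dy": -0.031, "spin": -0.05}, {"dx": 0.0146, "dy": -0.031, "spin": -0.05}]}}

```text
invalid input at $.deltas[0]: expected keys dx, dy, dz, spin
```

Request:
{"method": "jog_arm", "body": {"deltas": [{"dx": 0, "dy": 0, "dz": 0.04, "spin": 0}, {"dx": 0, "dy": 0, "dz": 0.04, "spin": 0}, {"dx": 0.0146, "dy": -0.031, "dz": 0, "spin": -0.05}, {"dx": 0.0146, "dy": -0.031, "dz": 0, "spin": -0.05}, {"dx": 0.0146, "dy": -0.031, "dz": 0, "spin": -0.05}, {"dx": 0.0146, "dy": -0.031, "dz": 0, "spin": -0.05}, {"dx": 0.0146, "dy": -0.031, "dz": 0, "spin": -0.05}, {"dx": 0.0146, "dy": -0.031, "dz": 0, "spin": -0.05}], "grip": 0.014}}

```text
t: 1.12
tcp_pos: [0.3414, 0.438, 0.2856]
orientation: [-0.0, 0.337, 0.942, 0.0]
contact_force: [0.3, 0.2, -0.1]
finger_gap: 0.0442
```

Request:
{"method": "jog_arm", "body": {"deltas": [{"dx": 0.0146, "dy": -0.031, "dz": 0, "spin": -0.05}, {"dx": 0.0146, "dy": -0.031, "dz": 0, "spin": -0.05}, {"dx": 0.0146, "dy": -0.031, "dz": 0, "spin": -0.05}, {"dx": 0.0146, "dy": -0.031, "dz": 0, "spin": -0.05}, {"dx": 0.0146, "dy": -0.031, "dz": 0, "spin": -0.05}, {"dx": 0.0146, "dy": -0.031, "dz": 0, "spin": -0.05}, {"dx": 0.0146, "dy": -0.031, "dz": 0, "spin": -0.05}, {"dx": 0.0146, "dy": -0.031, "dz": 0, "spin": -0.05}]}}

```text
t: 1.78
tcp_pos: [0.4582, 0.19, 0.2858]
orientation: [-0.0, 0.517, 0.856, 0.0]
contact_force: [1.4, 0.2, 0.3]
finger_gap: 0.0139
```

Request:
{"method": "jog_arm", "body": {"deltas": [{"dx": 0.0146, "dy": -0.031, "dz": 0, "spin": -0.05}, {"dx": 0.0146, "dy": -0.031, "dz": 0, "spin": -0.05}, {"dx": 0.0146, "dy": -0.031, "dz": 0, "spin": -0.05}, {"dx": 0.0146, "dy": -0.031, "dz": 0, "spin": -0.05}, {"dx": 0.0146, "dy": -0.031, "dz": 0, "spin": -0.05}, {"dx": 0.0146, "dy": -0.031, "dz": 0, "spin": -0.05}, {"dx": 0.0146, "dy": -0.031, "dz": 0, "spin": -0.05}, {"dx": 0.0146, "dy": -0.031, "dz": 0, "spin": -0.05}]}}

```text
t: 2.45
tcp_pos: [0.5751, -0.0579, 0.2857]
orientation: [0.0, 0.677, 0.736, 0.0]
contact_force: [1.1, 0.9, 0.2]
finger_gap: 0.014
```

```bash
python3 - <<'E'
from h import *
c=camera_info('wrist');im=capture('wrist')
cv2.imwrite('pics/w1.png',cv2.resize(im[:,:,::-1],(800,600)))
np.save('w1.npy',np.array(im)); import pickle;pickle.dump(c,open('w1.pkl','wb'));print(c)
E
```

```text
{'fx': 308.07901349557966, 'fy': 308.07901349557966, 'cx': 260.0439753131646, 'cy': 195.44260656168717, 'k1': -0.0261424788064219, 'world_to_cam': array([[ 0.996427  ,  0.08444133,  0.00169865, -0.56779984],
       [ 0.08133969, -0.96485362,  0.24988266, -0.14876768],
       [ 0.02273937, -0.24885167, -0.96827464,  0.43988223],
       [ 0.        ,  0.        ,  0.        ,  1.        ]])}
```

View pics/w1.png

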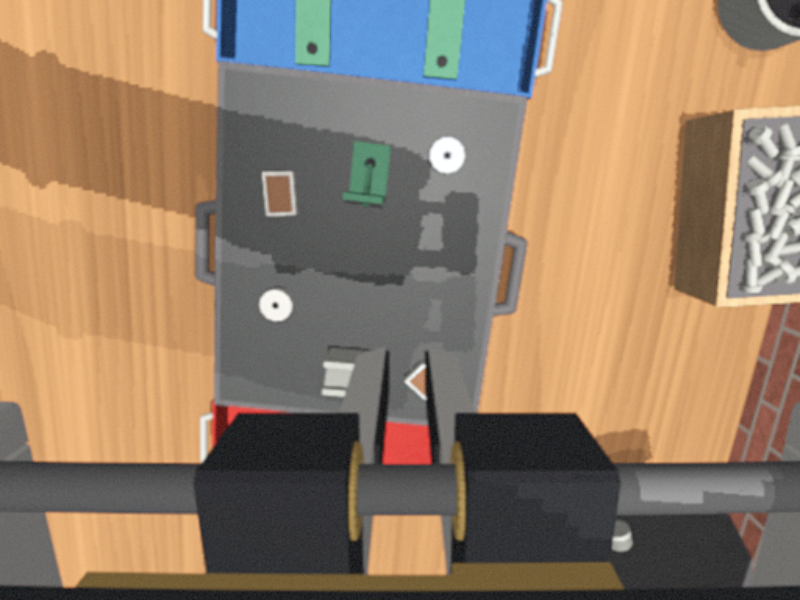

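```bash
python3 - <<'E'
from h import *
import pickle
c=pickle.load(open('w1.pkl','rb'))
f=lambda pts,z:onz(c,np.array(pts)*.64,z)[:,:2].round(4)
print('plate L corners',f([(221,66),(530,95),(215,402)],.05))
print('slugfar,slugnear',f([(447,156),(276,305)],.062))
print('barnear',f([(263,174),(292,173),(296,214),(270,216)],.062),f([(280,194)],.062))
print('barfar left corner',f([(406,381),(424,364)],.062))
print('bracket foot',f([(355,142),(390,143)],.055),'vb',f([(325,362),(323,395)],.085))
E
```

```text
plate L corners [[ 0.4143  0.0908]
 [ 0.6619  0.0898]
 [ 0.4061 -0.2013]]
slugfar,slugnear [[ 0.5993  0.0364]
 [ 0.4651 -0.0986]]
barnear [[ 0.4526  0.0101]
 [ 0.476   0.0128]
 [ 0.4802 -0.0196]
 [ 0.4588 -0.023 ]] [[ 0.4667 -0.0046]]
barfar left corner [[ 0.583  -0.1595]
 [ 0.5976 -0.1419]]
bracket foot [[0.5246 0.0413]
 [0.5528 0.0429]] vb [[ 0.5129 -0.1382]
 [ 0.5124 -0.1684]]
```

Request:
{"method": "jog_arm", "body": {"deltas": [{"dx": 0.0095, "dy": -0.02, "dz": -0.02, "spin": -0.034}, {"dx": 0.0095, "dy": -0.02, "dz": -0.02, "spin": -0.034}, {"dx": 0.0095, "dy": -0.02, "dz": -0.02, "spin": -0.034}, {"dx": 0, "dy": 0, "dz": -0.03, "spin": 0}, {"dx": 0, "dy": 0, "dz": -0.03, "spin": 0}, {"dx": 0, "dy": 0, "dz": -0.03, "spin": 0}, {"dx": 0, "dy": 0, "dz": -0.03, "spin": 0}, {"dx": 0, "dy": 0, "dz": -0.03, "spin": 0}]}}

```text
t: 3.17
tcp_pos: [0.603, -0.1163, 0.0741]
orientation: [0.0, 0.713, 0.701, 0.0]
contact_force: [0.1, 1.4, -0.2]
finger_gap: 0.0142
```

Request:
{"method": "jog_arm", "body": {"deltas": [{"dx": 0, "dy": 0, "dz": -0.01, "spin": 0}, {"dx": 0, "dy": 0, "dz": -0.01, "spin": 0}, {"dx": 0, "dy": 0, "dz": 0, "spin": 0}, {"dx": 0, "dy": 0, "dz": 0, "spin": 0}]}}

```text
t: 3.5
tcp_pos: [0.6037, -0.1166, 0.0565]
orientation: [0.0, 0.713, 0.701, 0.0]
contact_force: [-0.0, 0.5, 0.8]
finger_gap: 0.014
```

```bash
python3 - <<'E'
from h import *
im=capture('wrist');cv2.imwrite('pics/w2.png',cv2.resize(im[:,:,::-1],(800,600)))
E
```

```text
(no output)
```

View pics/w2.png

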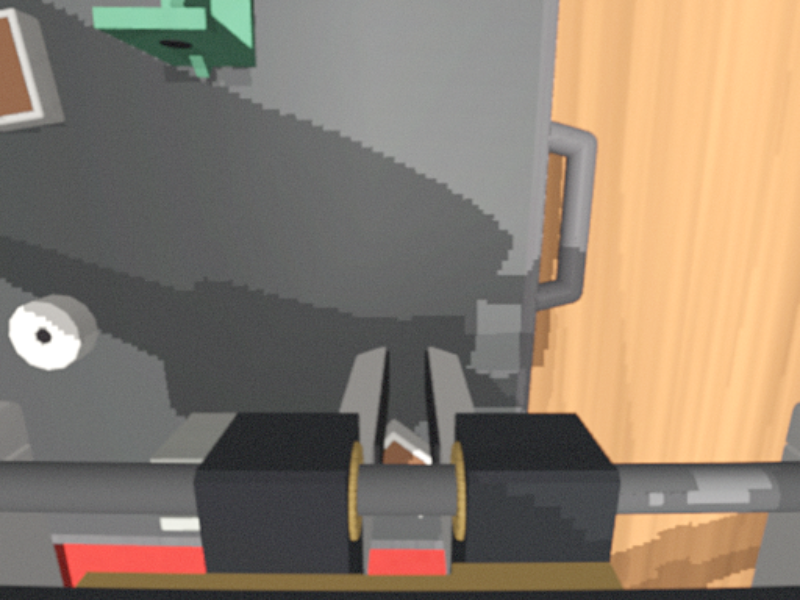

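The wrist view shows the bar end's corner (about 405,440) just ahead of the fingertips, between the two fingers. The V-block and other pieces are clear, so I'll sweep now.

Request:
{"method": "jog_arm", "body": {"deltas": [{"dx": 0, "dy": -0.006, "dz": -0.002, "spin": 0}, {"dx": -0.0002, "dy": -0.008, "dz": 0, "spin": 0}, {"dx": -0.0002, "dy": -0.008, "dz": 0, "spin": 0}, {"dx": -0.0002, "dy": -0.008, "dz": 0, "spin": 0}, {"dx": -0.0002, "dy": -0.008, "dz": 0, "spin": 0}, {"dx": -0.0002, "dy": -0.008, "dz": 0, "spin": 0}, {"dx": -0.0002, "dy": -0.008, "dz": 0, "spin": 0}, {"dx": -0.0002, "dy": -0.008, "dz": 0, "spin": 0}]}}

```text
t: 4.22
tcp_pos: [0.6016, -0.1794, 0.0535]
orientation: [0.0, 0.713, 0.701, 0.0]
contact_force: [-0.1, 0.5, 1.0]
finger_gap: 0.0142
```

```bash
python3 - <<'E'
from h import *
im=capture('top');cv2.imwrite('pics/t3.png',cv2.resize(im[150:240,200:350,::-1],(800,480),interpolation=cv2.INTER_CUBIC))
im=capture('wrist');cv2.imwrite('pics/w3.png',cv2.resize(im[:,:,::-1],(800,600)))
E
```

```text
(no output)
```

View pics/t3.png

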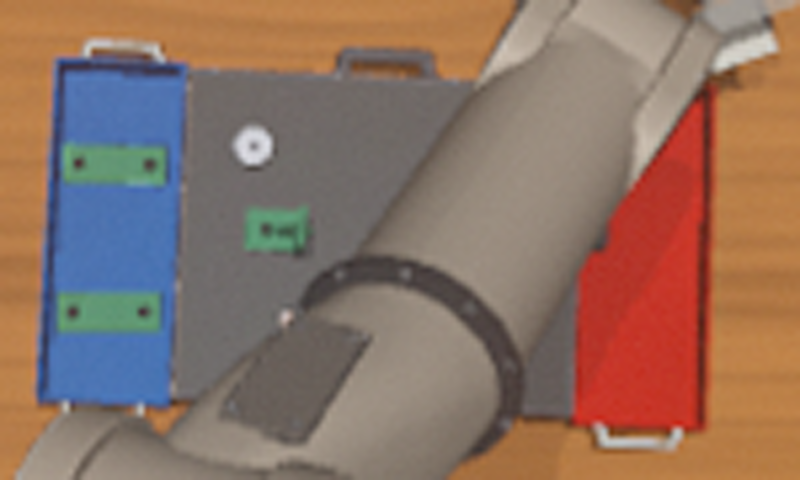

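View pics/w3.png

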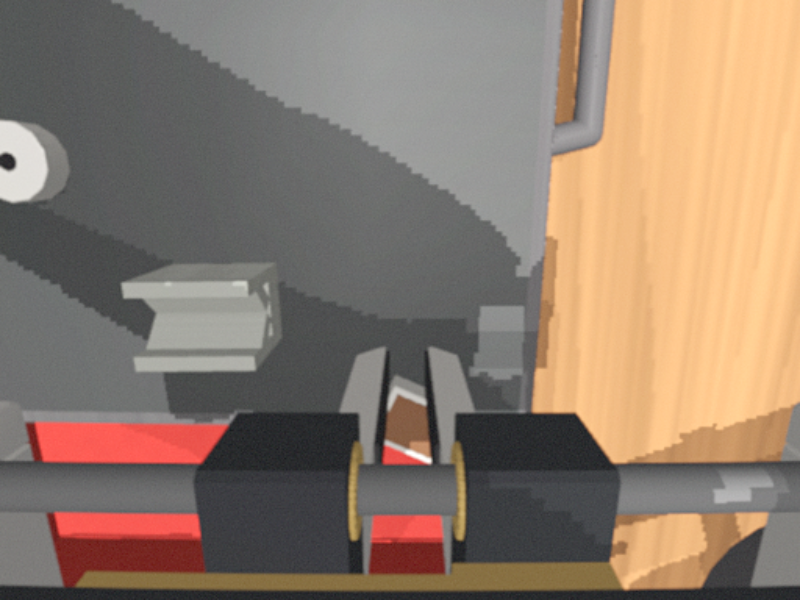

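The bar end is in front of the fingertips with its leading part over the edge (about 410,430). The V-block hasn't moved, so I'll continue.

Request:
{"method": "jog_arm", "body": {"deltas": [{"dx": 0, "dy": -0.007, "dz": 0.0005, "spin": 0}, {"dx": 0, "dy": -0.007, "dz": 0, "spin": 0}, {"dx": 0, "dy": -0.007, "dz": 0, "spin": 0}, {"dx": 0, "dy": -0.007, "dz": 0, "spin": 0}, {"dx": 0, "dy": -0.007, "dz": 0, "spin": 0}, {"dx": 0, "dy": 0, "dz": 0, "spin": 0}]}}

```text
t: 4.82
tcp_pos: [0.6014, -0.2154, 0.0541]
orientation: [0.0, 0.713, 0.701, -0.0]
contact_force: [-0.3, -0.5, -0.4]
finger_gap: 0.0143
```

```bash
python3 - <<'E'
from h import *
im=capture('wrist');cv2.imwrite('pics/w4.png',cv2.resize(im[:,:,::-1],(800,600)))
E
```

```text
(no output)
```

View pics/w4.png

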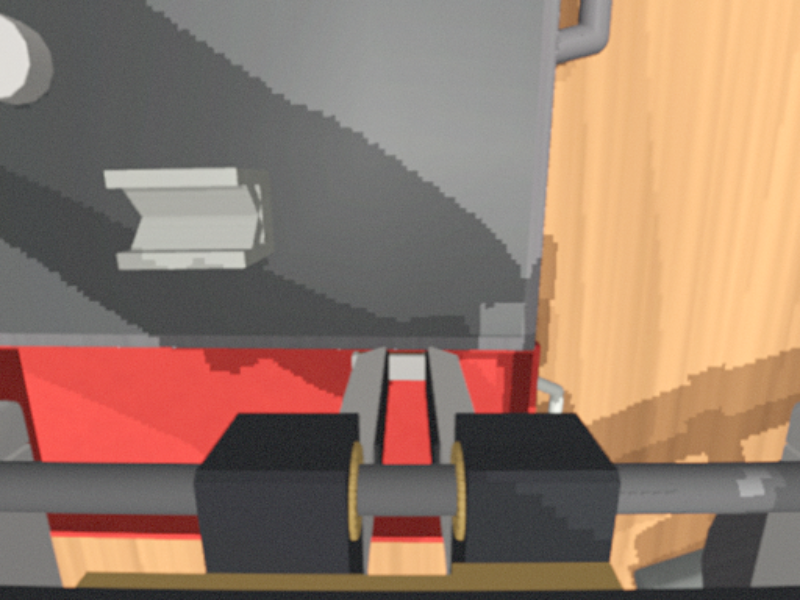

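The bar end has dropped: its bright edge shows inside the red tray at about (405,367). Next is the far slug, so I'll lift and go back over the lane.

Request:
{"method": "jog_arm", "body": {"deltas": [{"dx": 0, "dy": 0, "dz": 0.03, "spin": 0}, {"dx": 0, "dy": 0.01, "dz": 0.03, "spin": 0}, {"dx": 0, "dy": 0.037, "dz": 0, "spin": 0}, {"dx": 0, "dy": 0.04, "dz": 0, "spin": 0}, {"dx": 0, "dy": 0.04, "dz": 0, "spin": 0}, {"dx": 0, "dy": 0.04, "dz": 0, "spin": 0}, {"dx": 0, "dy": 0.04, "dz": 0, "spin": 0}, {"dx": 0, "dy": 0.04, "dz": 0, "spin": 0}]}}

```text
t: 5.53
tcp_pos: [0.6012, 0.036, 0.1141]
orientation: [-0.0, 0.713, 0.702, 0.0]
contact_force: [1.2, -0.4, 0.4]
finger_gap: 0.014
```

Request:
{"method": "jog_arm", "body": {"deltas": [{"dx": 0, "dy": 0.03, "dz": 0, "spin": 0}, {"dx": 0, "dy": 0.012, "dz": 0, "spin": 0}, {"dx": 0, "dy": 0, "dz": -0.015, "spin": 0}, {"dx": 0, "dy": 0, "dz": 0, "spin": 0}]}}

```text
t: 5.87
tcp_pos: [0.6005, 0.0769, 0.0972]
orientation: [-0.001, 0.712, 0.702, -0.001]
contact_force: [-0.9, 0.2, -2.2]
finger_gap: 0.014
```

```bash
python3 - <<'E'
from h import *
im=capture('wrist');cv2.imwrite('pics/w5.png',cv2.resize(im[:,:,::-1],(800,600)))
im=capture('top');cv2.imwrite('pics/t5.png',cv2.resize(im[150:240,200:350,::-1],(800,480),interpolation=cv2.INTER_CUBIC))
E
```

```text
(no output)
```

View pics/w5.png

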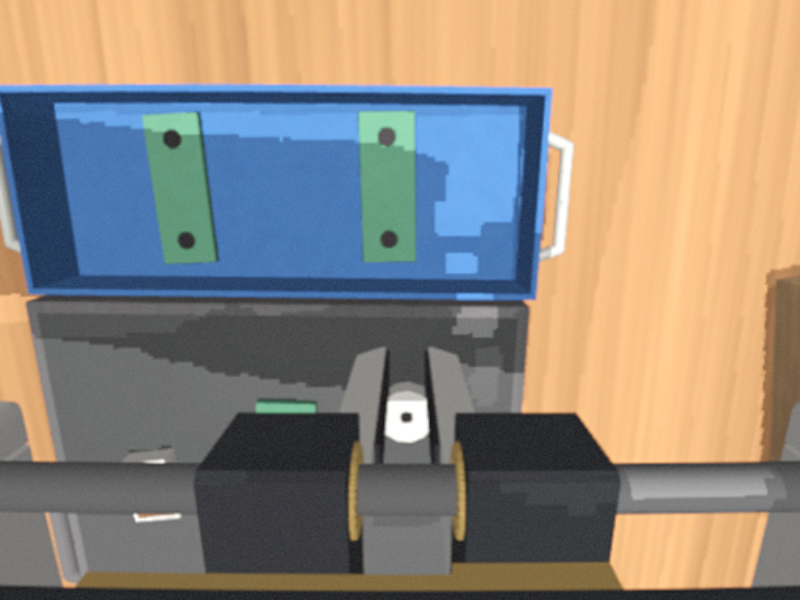

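View pics/t5.png

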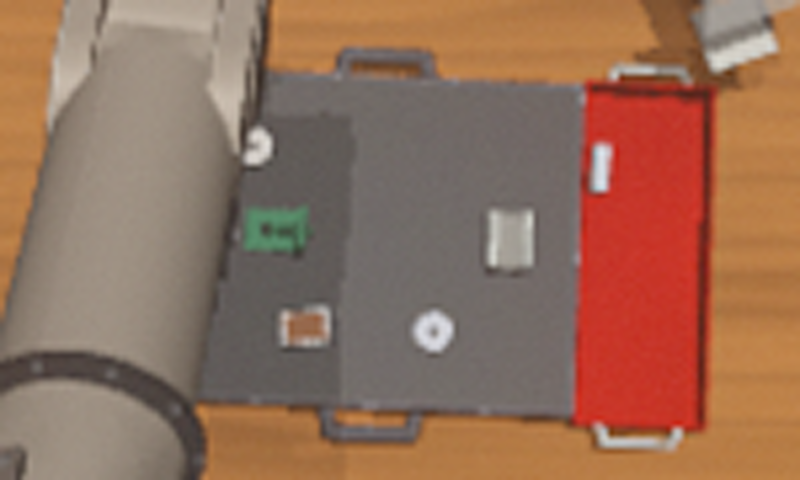

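The wrist view shows the slug (407,418) centred on the finger gap and ahead of the tips. The top view shows the bar end standing on its edge inside the red tray (600,167). I'll go down and sweep.

Request:
{"method": "jog_arm", "body": {"deltas": [{"dx": 0, "dy": 0, "dz": -0.02, "spin": 0}, {"dx": 0, "dy": 0, "dz": -0.015, "spin": 0}, {"dx": 0, "dy": 0, "dz": -0.008, "spin": 0}, {"dx": 0, "dy": 0, "dz": 0, "spin": 0}]}}

```text
t: 6.3
tcp_pos: [0.601, 0.0746, 0.055]
orientation: [-0.0, 0.713, 0.701, -0.001]
contact_force: [0.1, 0.0, 0.3]
finger_gap: 0.0136
```

Request:
{"method": "jog_arm", "body": {"deltas": [{"dx": 0, "dy": -0.006, "dz": 0, "spin": 0}, {"dx": -0.0002, "dy": -0.008, "dz": 0, "spin": 0}, {"dx": -0.0002, "dy": -0.01, "dz": 0, "spin": 0}, {"dx": -0.0002, "dy": -0.01, "dz": 0, "spin": 0}, {"dx": -0.0002, "dy": -0.01, "dz": 0, "spin": 0}, {"dx": -0.0002, "dy": -0.01, "dz": 0, "spin": 0}, {"dx": -0.0002, "dy": -0.01, "dz": 0, "spin": 0}, {"dx": -0.0002, "dy": -0.01, "dz": 0, "spin": 0}]}}

```text
t: 6.97
tcp_pos: [0.6003, 0.0004, 0.0561]
orientation: [0.0, 0.713, 0.701, 0.0]
contact_force: [0.8, 0.7, 0.3]
finger_gap: 0.0139
```

```bash
python3 - <<'E'
from h import *
im=capture('wrist');cv2.imwrite('pics/w6.png',cv2.resize(im[:,:,::-1],(800,600)))
E
```

```text
(no output)
```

View pics/w6.png

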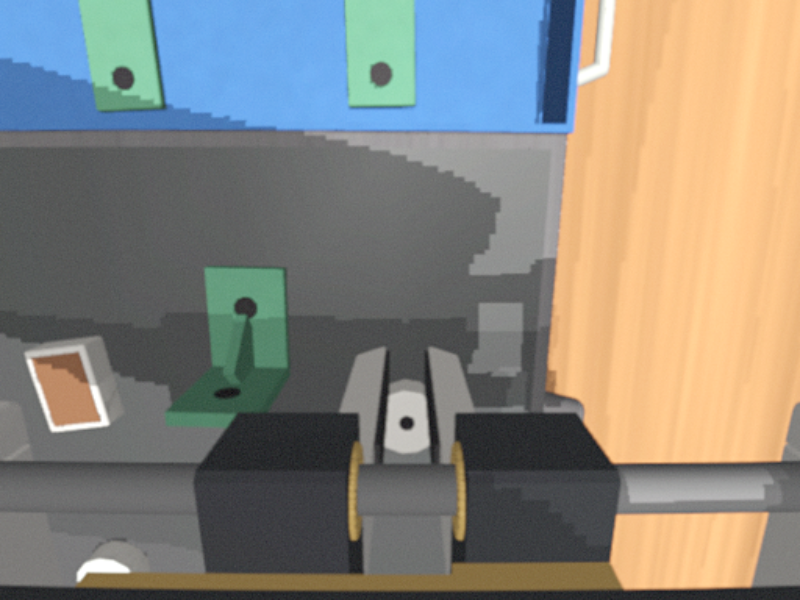

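The slug (407,422) is riding centred against both fingertips, so I'll keep going.

Request:
{"method": "jog_arm", "body": {"deltas": [{"dx": -0.0002, "dy": -0.01, "dz": -0.0005, "spin": 0}, {"dx": -0.0002, "dy": -0.01, "dz": 0, "spin": 0}, {"dx": -0.0002, "dy": -0.01, "dz": 0, "spin": 0}, {"dx": -0.0002, "dy": -0.01, "dz": 0, "spin": 0}, {"dx": -0.0002, "dy": -0.01, "dz": 0, "spin": 0}, {"dx": -0.0002, "dy": -0.01, "dz": 0, "spin": 0}, {"dx": -0.0002, "dy": -0.01, "dz": 0, "spin": 0}, {"dx": -0.0002, "dy": -0.01, "dz": 0, "spin": 0}]}}

```text
t: 7.68
tcp_pos: [0.5986, -0.0795, 0.0555]
orientation: [-0.0, 0.713, 0.701, -0.0]
contact_force: [-0.1, -0.1, 0.4]
finger_gap: 0.014
```

Request:
{"method": "jog_arm", "body": {"deltas": [{"dx": -0.0002, "dy": -0.01, "dz": 0, "spin": 0}, {"dx": -0.0002, "dy": -0.01, "dz": 0, "spin": 0}, {"dx": -0.0002, "dy": -0.01, "dz": 0, "spin": 0}, {"dx": -0.0002, "dy": -0.01, "dz": 0, "spin": 0}, {"dx": -0.0002, "dy": -0.01, "dz": 0, "spin": 0}, {"dx": -0.0002, "dy": -0.01, "dz": 0, "spin": 0}, {"dx": -0.0002, "dy": -0.01, "dz": 0, "spin": 0}, {"dx": -0.0002, "dy": -0.01, "dz": 0, "spin": 0}]}}

```text
t: 8.35
tcp_pos: [0.597, -0.1594, 0.0555]
orientation: [-0.0, 0.713, 0.701, -0.0]
contact_force: [0.2, -0.1, -0.4]
finger_gap: 0.014
```

Request:
{"method": "jog_arm", "body": {"deltas": [{"dx": -0.0002, "dy": -0.009, "dz": 0, "spin": 0}, {"dx": -0.0002, "dy": -0.008, "dz": 0, "spin": 0}, {"dx": -0.0002, "dy": -0.008, "dz": 0, "spin": 0}, {"dx": -0.0002, "dy": -0.008, "dz": 0, "spin": 0}, {"dx": -0.0002, "dy": -0.008, "dz": 0, "spin": 0}, {"dx": -0.0002, "dy": -0.008, "dz": 0, "spin": 0}, {"dx": -0.0002, "dy": -0.007, "dz": 0, "spin": 0}, {"dx": 0, "dy": 0, "dz": 0, "spin": 0}]}}

```text
t: 9.02
tcp_pos: [0.5954, -0.2163, 0.0556]
orientation: [0.0, 0.713, 0.701, -0.0]
contact_force: [-0.2, -0.6, -0.6]
finger_gap: 0.014
```

```bash
python3 - <<'E'
from h import *
im=capture('wrist');cv2.imwrite('pics/w7.png',cv2.resize(im[:,:,::-1],(800,600)))
E
```

```text
(no output)
```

View pics/w7.png

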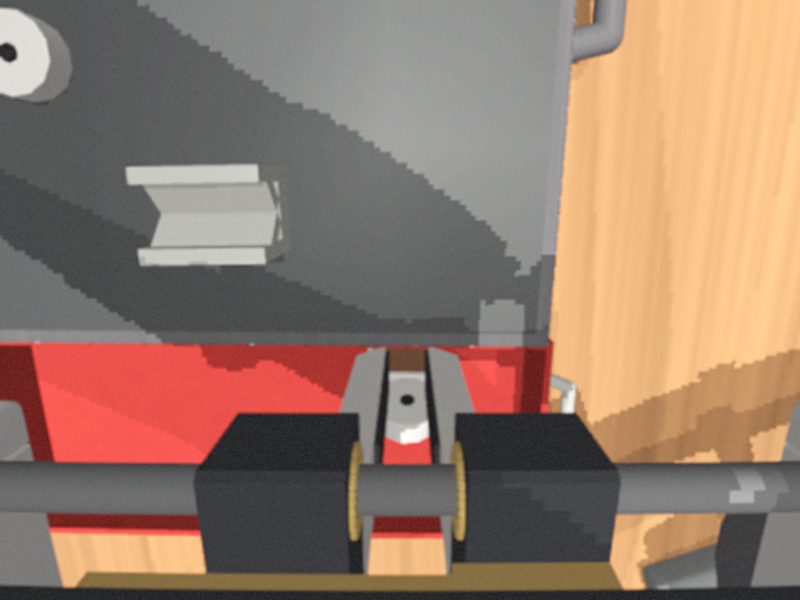

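The slug (407,405) is down in the red tray and the V-block is where it was. On to the near lane, starting with the slug at (0.465, -0.098).

Request:
{"method": "jog_arm", "body": {"deltas": [{"dx": 0, "dy": 0, "dz": 0.03, "spin": 0}, {"dx": 0, "dy": 0, "dz": 0.035, "spin": 0}, {"dx": -0.01, "dy": 0.014, "dz": 0.025, "spin": 0}, {"dx": -0.025, "dy": 0.03, "dz": 0, "spin": 0}, {"dx": -0.025, "dy": 0.03, "dz": 0, "spin": 0}, {"dx": -0.025, "dy": 0.03, "dz": 0, "spin": 0}, {"dx": -0.025, "dy": 0.03, "dz": 0, "spin": 0}, {"dx": -0.02, "dy": 0.02, "dz": 0, "spin": 0}]}}

```text
t: 9.73
tcp_pos: [0.4636, -0.0576, 0.1451]
orientation: [-0.001, 0.712, 0.702, 0.0]
contact_force: [1.2, -0.0, 0.3]
finger_gap: 0.014
```

Request:
{"method": "jog_arm", "body": {"deltas": [{"dx": 0, "dy": 0, "dz": -0.015, "spin": 0}, {"dx": 0, "dy": 0, "dz": -0.015, "spin": 0}, {"dx": 0, "dy": 0, "dz": 0, "spin": 0}]}}

```text
t: 9.98
tcp_pos: [0.4645, -0.0592, 0.114]
orientation: [-0.001, 0.712, 0.702, -0.001]
contact_force: [-1.0, 0.4, -0.4]
finger_gap: 0.0135
```

```bash
python3 - <<'E'
from h import *
im=capture('wrist');cv2.imwrite('pics/w8.png',cv2.resize(im[:,:,::-1],(800,600)))
im=capture('top');cv2.imwrite('pics/t8.png',cv2.resize(im[150:240,200:350,::-1],(800,480),interpolation=cv2.INTER_CUBIC))
E
```

```text
(no output)
```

View pics/w8.png

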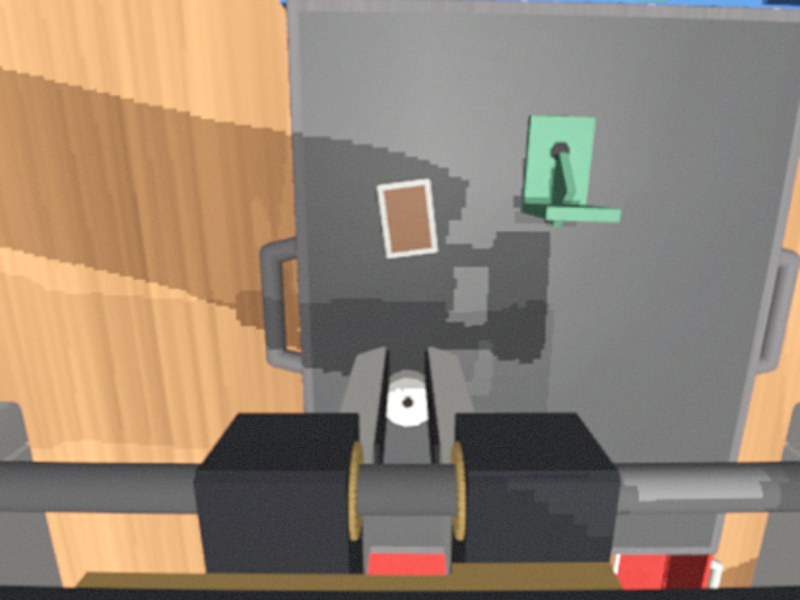

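View pics/t8.png

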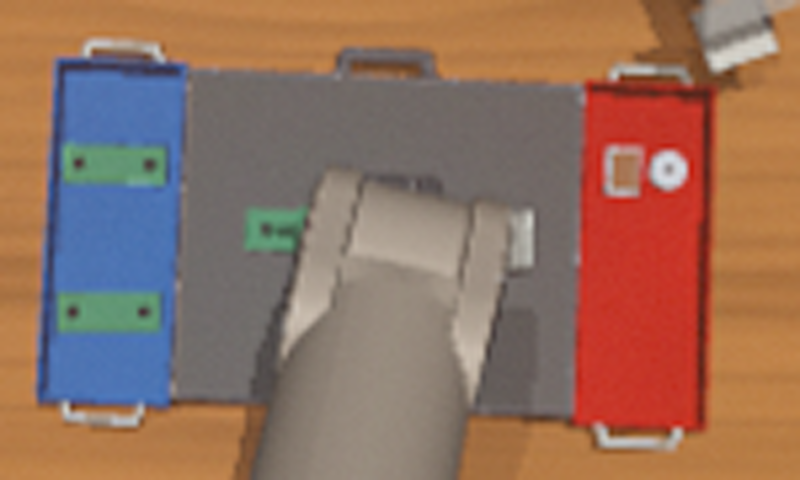

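Both far pieces now lie flat in the red tray (623,170 and 669,169). The near slug (407,400) is centred ahead of the fingertips, so I'll go down and sweep it.

Request:
{"method": "jog_arm", "body": {"deltas": [{"dx": 0, "dy": 0, "dz": -0.025, "spin": 0}, {"dx": 0, "dy": 0, "dz": -0.02, "spin": 0}, {"dx": 0, "dy": 0, "dz": -0.01, "spin": 0}, {"dx": 0, "dy": 0, "dz": -0.003, "spin": 0}, {"dx": 0, "dy": 0, "dz": 0, "spin": 0}]}}

```text
t: 10.5
tcp_pos: [0.4656, -0.0608, 0.0575]
orientation: [-0.0, 0.713, 0.701, -0.0]
contact_force: [0.2, -0.1, 0.1]
finger_gap: 0.014
```

Request:
{"method": "jog_arm", "body": {"deltas": [{"dx": 0, "dy": -0.006, "dz": 0, "spin": 0}, {"dx": -0.0002, "dy": -0.008, "dz": 0, "spin": 0}, {"dx": -0.0002, "dy": -0.01, "dz": 0, "spin": 0}, {"dx": -0.0002, "dy": -0.01, "dz": 0, "spin": 0}, {"dx": -0.0002, "dy": -0.01, "dz": 0, "spin": 0}, {"dx": -0.0002, "dy": -0.01, "dz": 0, "spin": 0}, {"dx": -0.0002, "dy": -0.01, "dz": 0, "spin": 0}, {"dx": -0.0002, "dy": -0.01, "dz": 0, "spin": 0}]}}

```text
t: 11.17
tcp_pos: [0.4642, -0.1356, 0.0575]
orientation: [0.0, 0.713, 0.701, 0.0]
contact_force: [-0.9, -0.1, 1.1]
finger_gap: 0.014
```

```bash
python3 - <<'E'
from h import *
im=capture('wrist');cv2.imwrite('pics/w9.png',cv2.resize(im[:,:,::-1],(800,600)))
E
```

```text
(no output)
```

View pics/w9.png

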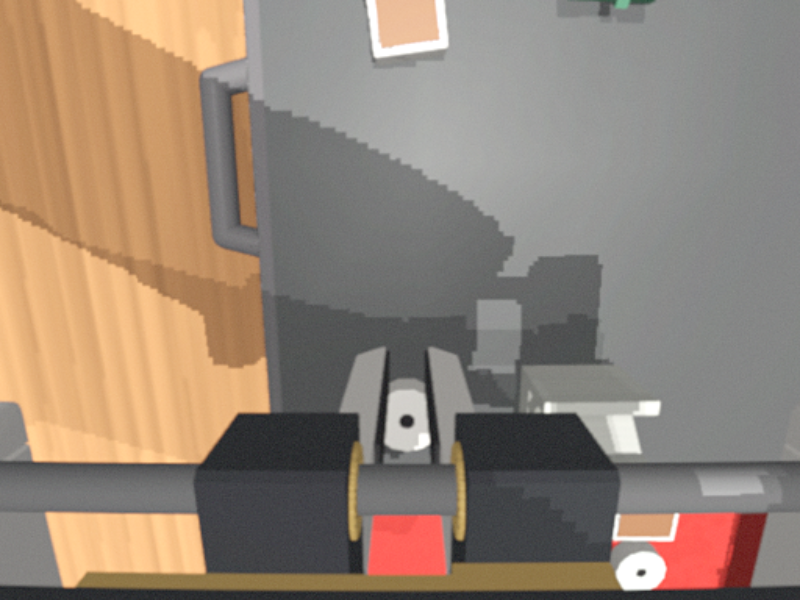

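The slug is held between the fingertips at about (407,420). I'll finish this sweep.

Request:
{"method": "jog_arm", "body": {"deltas": [{"dx": -0.0002, "dy": -0.01, "dz": -0.002, "spin": 0}, {"dx": -0.0002, "dy": -0.01, "dz": 0, "spin": 0}, {"dx": -0.0002, "dy": -0.01, "dz": 0, "spin": 0}, {"dx": -0.0002, "dy": -0.01, "dz": 0, "spin": 0}, {"dx": -0.0002, "dy": -0.01, "dz": 0, "spin": 0}, {"dx": -0.0002, "dy": -0.009, "dz": 0, "spin": 0}, {"dx": -0.0002, "dy": -0.009, "dz": 0, "spin": 0}, {"dx": -0.0002, "dy": -0.009, "dz": 0, "spin": 0}]}}

```text
t: 11.88
tcp_pos: [0.4626, -0.2123, 0.0555]
orientation: [-0.0, 0.713, 0.701, -0.0]
contact_force: [-1.0, 0.1, -0.2]
finger_gap: 0.0139
```

Request:
{"method": "jog_arm", "body": {"deltas": [{"dx": 0, "dy": -0.003, "dz": 0, "spin": 0}, {"dx": 0, "dy": 0, "dz": 0, "spin": 0}]}}

```text
t: 12.05
tcp_pos: [0.4626, -0.2154, 0.0555]
orientation: [0.0, 0.713, 0.701, -0.0]
contact_force: [-0.1, -0.0, 0.2]
finger_gap: 0.0141
```

```bash
python3 - <<'E'
from h import *
im=capture('wrist');cv2.imwrite('pics/w10.png',cv2.resize(im[:,:,::-1],(800,600)))
E
```

```text
(no output)
```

View pics/w10.png

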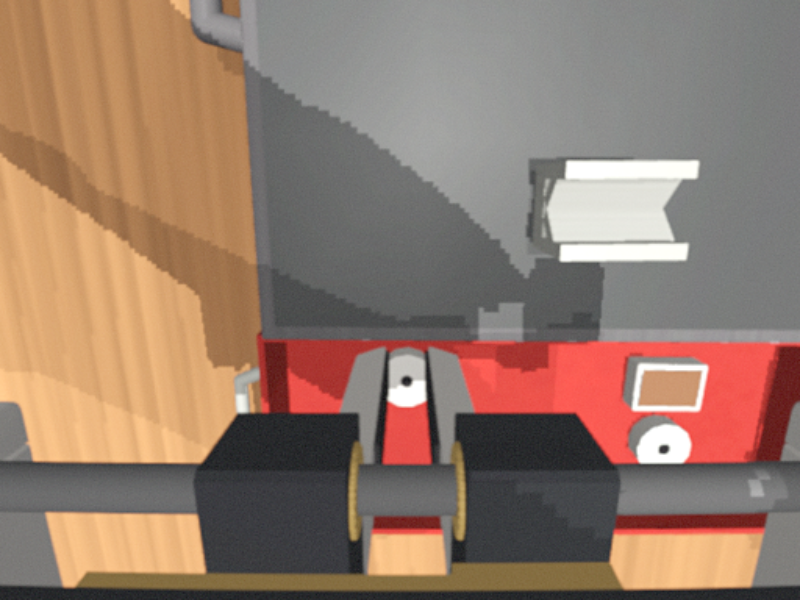

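The near slug (405,378) is in the tray. The last piece is the bar end at about (0.4665, -0.004).

Request:
{"method": "jog_arm", "body": {"deltas": [{"dx": 0, "dy": 0, "dz": 0.03, "spin": 0}, {"dx": 0, "dy": 0.01, "dz": 0.03, "spin": 0}, {"dx": 0.001, "dy": 0.037, "dz": 0, "spin": 0}, {"dx": 0.001, "dy": 0.04, "dz": 0, "spin": 0}, {"dx": 0.001, "dy": 0.04, "dz": 0, "spin": 0}, {"dx": 0.001, "dy": 0.04, "dz": 0, "spin": 0}, {"dx": 0, "dy": 0.04, "dz": 0, "spin": 0}, {"dx": 0, "dy": 0.03, "dz": 0, "spin": 0}]}}

```text
t: 12.77
tcp_pos: [0.4661, 0.0264, 0.1156]
orientation: [-0.0, 0.712, 0.702, 0.0]
contact_force: [1.0, 0.4, 0.2]
finger_gap: 0.0138
```

Request:
{"method": "jog_arm", "body": {"deltas": [{"dx": 0, "dy": 0.015, "dz": 0, "spin": 0}, {"dx": 0, "dy": 0, "dz": -0.015, "spin": 0}, {"dx": 0, "dy": 0, "dz": 0, "spin": 0}]}}

```text
t: 13.02
tcp_pos: [0.4655, 0.0393, 0.0991]
orientation: [-0.001, 0.711, 0.703, -0.001]
contact_force: [-0.9, -0.3, -1.3]
finger_gap: 0.0141
```

```bash
python3 - <<'E'
from h import *
im=capture('wrist');cv2.imwrite('pics/w11.png',cv2.resize(im[:,:,::-1],(800,600)))
E
```

```text
(no output)
```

View pics/w11.png

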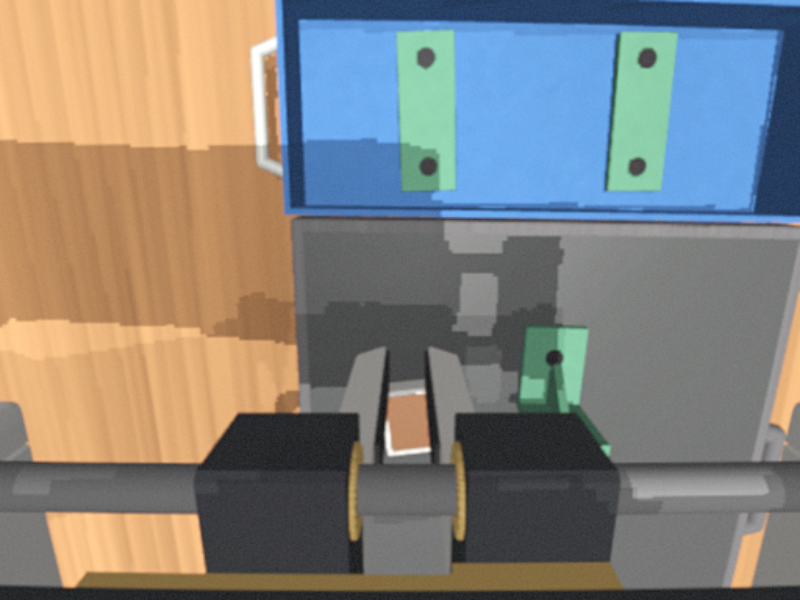

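The bar end (407,420) is ahead of the gap and the bracket is clear to the right. I'll go down and sweep.

Request:
{"method": "jog_arm", "body": {"deltas": [{"dx": 0, "dy": 0, "dz": -0.02, "spin": 0}, {"dx": 0, "dy": 0, "dz": -0.015, "spin": 0}, {"dx": 0, "dy": 0, "dz": -0.009, "spin": 0}, {"dx": 0, "dy": 0, "dz": 0, "spin": 0}]}}

```text
t: 13.4
tcp_pos: [0.4658, 0.0369, 0.0555]
orientation: [-0.0, 0.713, 0.701, -0.001]
contact_force: [-0.3, -0.6, 0.3]
finger_gap: 0.0138
```

Request:
{"method": "jog_arm", "body": {"deltas": [{"dx": 0, "dy": -0.006, "dz": 0, "spin": 0}, {"dx": -0.0002, "dy": -0.008, "dz": 0, "spin": 0}, {"dx": -0.0002, "dy": -0.01, "dz": 0, "spin": 0}, {"dx": -0.0002, "dy": -0.01, "dz": 0, "spin": 0}, {"dx": -0.0005, "dy": -0.01, "dz": 0, "spin": 0}, {"dx": -0.0005, "dy": -0.01, "dz": 0, "spin": 0}, {"dx": -0.001, "dy": -0.01, "dz": 0, "spin": 0}, {"dx": -0.001, "dy": -0.01, "dz": 0, "spin": 0}]}}

```text
t: 14.07
tcp_pos: [0.463, -0.0376, 0.0566]
orientation: [-0.0, 0.713, 0.701, 0.0]
contact_force: [-0.6, 0.6, 0.8]
finger_gap: 0.014
```

```bash
python3 - <<'E'
from h import *
im=capture('wrist');cv2.imwrite('pics/w12.png',cv2.resize(im[:,:,::-1],(800,600)))
E
```

```text
(no output)
```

View pics/w12.png

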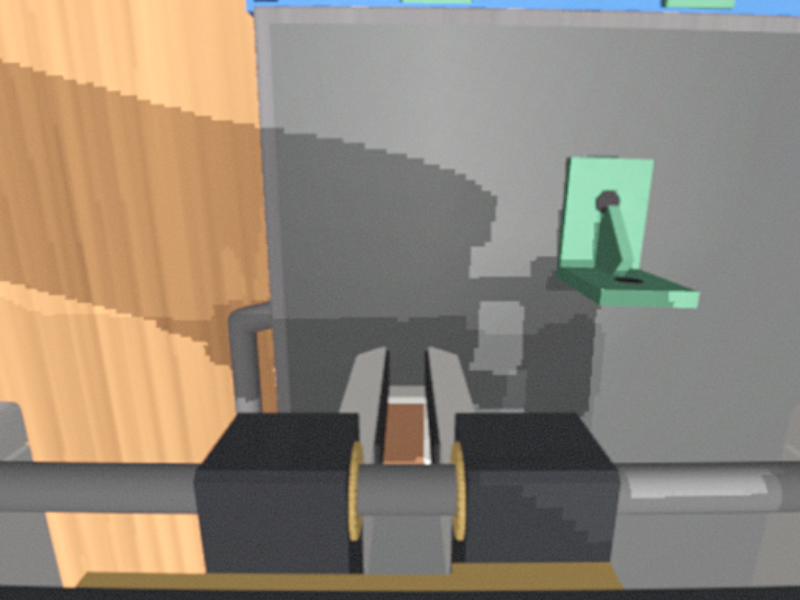

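The bar end is square to the fingers but sits about 5 mm to the left of centre. I'll back off slightly, narrow the gap, shift left and carry on.

Request:
{"method": "jog_arm", "body": {"deltas": [{"dx": 0, "dy": 0.008, "dz": -0.001, "spin": 0}, {"dx": -0.005, "dy": 0, "dz": 0, "spin": 0}, {"dx": 0, "dy": 0, "dz": 0, "spin": 0}, {"dx": 0, "dy": -0.006, "dz": 0, "spin": 0}, {"dx": -0.0005, "dy": -0.008, "dz": 0, "spin": 0}, {"dx": -0.001, "dy": -0.01, "dz": 0, "spin": 0}, {"dx": -0.001, "dy": -0.01, "dz": 0, "spin": 0}, {"dx": -0.001, "dy": -0.01, "dz": 0, "spin": 0}], "grip": 0.005}}

```text
t: 14.78
tcp_pos: [0.4544, -0.0738, 0.0555]
orientation: [0.0, 0.713, 0.701, -0.0]
contact_force: [-0.1, 1.1, 0.2]
finger_gap: 0.0052
```

Request:
{"method": "jog_arm", "body": {"deltas": [{"dx": -0.001, "dy": -0.01, "dz": 0, "spin": 0}, {"dx": -0.001, "dy": -0.01, "dz": 0, "spin": 0}, {"dx": -0.001, "dy": -0.01, "dz": 0, "spin": 0}, {"dx": -0.001, "dy": -0.01, "dz": 0, "spin": 0}, {"dx": -0.001, "dy": -0.01, "dz": 0, "spin": 0}]}}

```text
t: 15.2
tcp_pos: [0.4494, -0.1235, 0.0555]
orientation: [-0.0, 0.713, 0.701, 0.0]
contact_force: [-0.1, 0.0, -0.9]
finger_gap: 0.0048
```

```bash
python3 - <<'E'
from h import *
im=capture('wrist');cv2.imwrite('pics/w13.png',cv2.resize(im[:,:,::-1],(800,600)))
im=capture('scene');cv2.imwrite('pics/s13.png',cv2.resize(im[150:300,130:340,::-1],(800,571),interpolation=cv2.INTER_CUBIC))
E
```

```text
(no output)
```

View pics/w13.png

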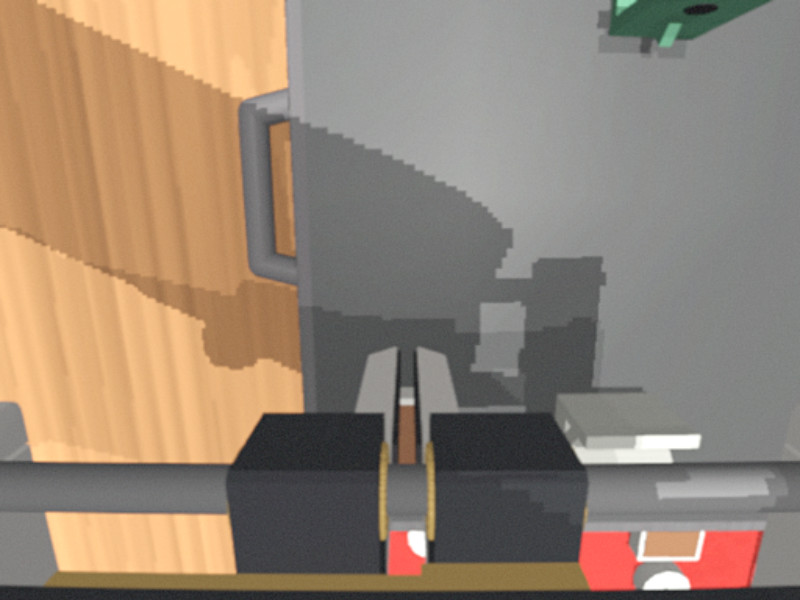

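View pics/s13.png

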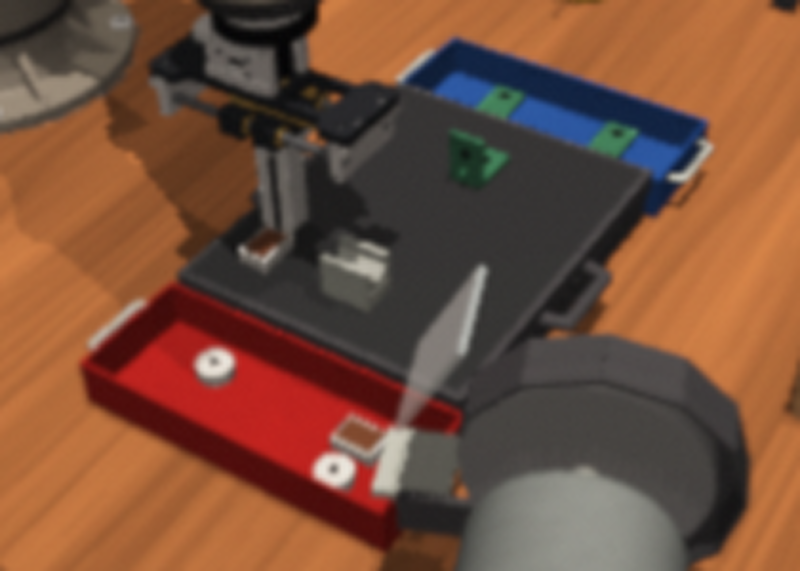

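The scene view shows the bar end (265,245) well seated against the fingertips and clear of the V-block, with the other three pieces in the red tray. I'll finish the sweep.

Request:
{"method": "jog_arm", "body": {"deltas": [{"dx": -0.001, "dy": -0.01, "dz": 0, "spin": 0}, {"dx": -0.001, "dy": -0.01, "dz": 0, "spin": 0}, {"dx": -0.001, "dy": -0.01, "dz": 0, "spin": 0}, {"dx": -0.001, "dy": -0.01, "dz": 0, "spin": 0}, {"dx": -0.001, "dy": -0.01, "dz": 0, "spin": 0}, {"dx": -0.001, "dy": -0.01, "dz": 0, "spin": 0}, {"dx": 0, "dy": -0.008, "dz": 0, "spin": 0}, {"dx": 0, "dy": -0.008, "dz": 0, "spin": 0}]}}

```text
t: 15.97
tcp_pos: [0.4435, -0.1994, 0.0555]
orientation: [0.0, 0.713, 0.701, -0.0]
contact_force: [0.3, -0.0, -0.2]
finger_gap: 0.0052
```

Request:
{"method": "jog_arm", "body": {"deltas": [{"dx": 0, "dy": -0.008, "dz": 0, "spin": 0}, {"dx": 0, "dy": -0.008, "dz": 0, "spin": 0}, {"dx": 0, "dy": 0, "dz": 0, "spin": 0}, {"dx": 0, "dy": 0, "dz": 0, "spin": 0}]}}

```text
t: 16.3
tcp_pos: [0.4435, -0.2148, 0.0554]
orientation: [-0.0, 0.713, 0.701, -0.0]
contact_force: [-0.2, 0.8, -1.0]
finger_gap: 0.0047
```

```bash
python3 - <<'E'
from h import *
im=capture('wrist');cv2.imwrite('pics/w14.png',cv2.resize(im[:,:,::-1],(800,600)))
im=capture('scene');cv2.imwrite('pics/s14.png',cv2.resize(im[150:300,130:340,::-1],(800,571),interpolation=cv2.INTER_CUBIC))
E
```

```text
(no output)
```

View pics/s14.png

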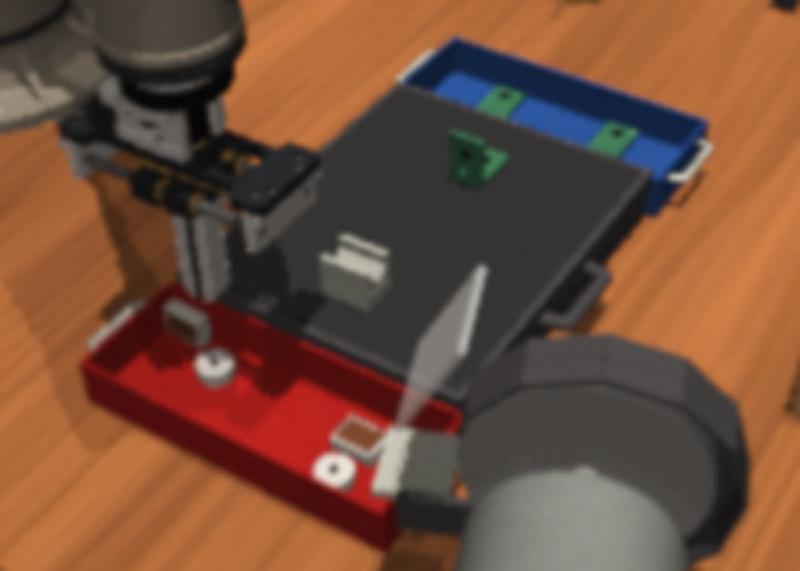

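The last bar end (187,320) has dropped into the tray and stands on its edge by the plate-side wall. I'll lift clear and check everything.

Request:
{"method": "jog_arm", "body": {"deltas": [{"dx": 0, "dy": 0, "dz": 0.03, "spin": 0}, {"dx": 0, "dy": 0, "dz": 0.04, "spin": 0}, {"dx": 0, "dy": 0, "dz": 0.04, "spin": 0}, {"dx": 0, "dy": -0.03, "dz": 0.04, "spin": 0}, {"dx": 0.01, "dy": -0.04, "dz": 0.03, "spin": 0}, {"dx": 0.01, "dy": -0.04, "dz": 0.02, "spin": 0}, {"dx": 0, "dy": -0.03, "dz": 0, "spin": 0}, {"dx": 0, "dy": 0, "dz": 0, "spin": 0}]}}

```text
t: 17.07
tcp_pos: [0.4607, -0.3434, 0.2428]
orientation: [0.002, 0.714, 0.7, -0.0]
contact_force: [-0.7, 0.6, -0.2]
finger_gap: 0.0052
```

```bash
python3 - <<'E'
from h import *
im=capture('wrist');cv2.imwrite('pics/w15.png',cv2.resize(im[:,:,::-1],(800,600)))
im=capture('top');cv2.imwrite('pics/t15.png',cv2.resize(im[150:240,200:350,::-1],(800,480),interpolation=cv2.INTER_CUBIC));cv2.imwrite('pics/t15f.png',cv2.resize(im[:,:,::-1],(800,600)))
E
```

```text
(no output)
```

View pics/t15.png

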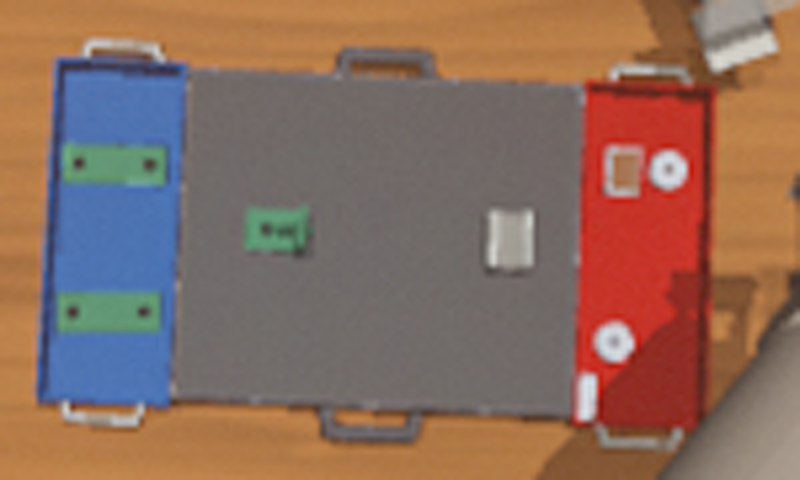

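View pics/w15.png

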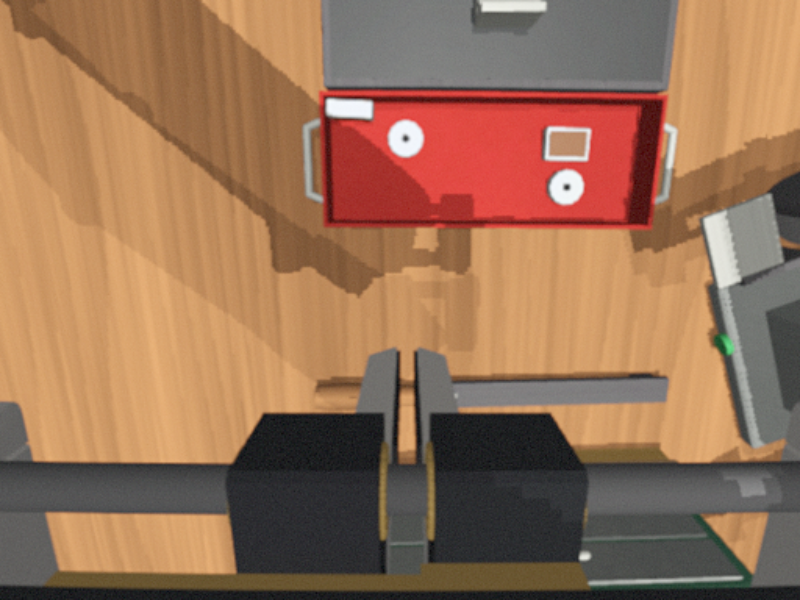

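View pics/t15f.png

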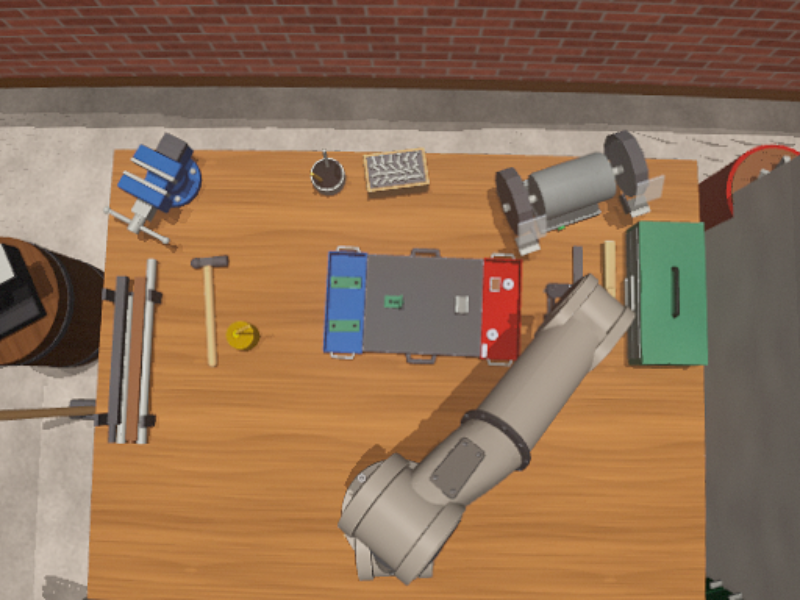

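The plate holds only the bracket (277,230) and V-block (510,238), at the same pixels as at the start. All four pieces are inside the red tray, one bar end standing on its edge by the wall. The robot is touching nothing, so I'll hand it in.

Request:
{"method": "jog_arm", "body": {"deltas": [{"dx": 0, "dy": 0, "dz": 0, "spin": 0}, {"dx": 0, "dy": 0, "dz": 0, "spin": 0}, {"dx": 0, "dy": 0, "dz": 0, "spin": 0}, {"dx": 0, "dy": 0, "dz": 0, "spin": 0}]}}

```text
t: 17.5
tcp_pos: [0.4611, -0.3376, 0.2415]
orientation: [-0.0, 0.712, 0.702, 0.0]
contact_force: [-1.1, 1.3, 0.6]
finger_gap: 0.0049
```

```bash
python3 - <<'E'
from bench import job
print(job.close_job())
E
```

```text
the job is handed in; nothing more can be done
None
```

All four scrap pieces are in the red tray, each swept over the plate's -y end on its own with the fingertips just above the plate. Nothing was picked up, and pushing speed stayed at or below about 0.12 m/s. I handed the job in at about 17.5 s.

- **Scrap:** the last top and wrist pictures show both slugs and one bar end lying flat in the tray. The other bar end stands on its edge by the tray's plate-side wall, near the corner.
- **Left alone:** the V-block and bracket appear at the same pixels as at the start. The straps, oil can and hammer look unmoved. The file and wire brush were partly hidden by the arm in the last top picture, but nothing came near them.
- **Forces:** the readings at the end of each move stayed at a few newtons at most.
- **Adjustment:** on the last sweep the bar end sat about 5 mm off-centre, so I backed off, narrowed the finger gap and finished. No check failed.

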